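Latch the length stop and butt the tube against it

ROBOT

A 6-joint arm with a two-finger parallel gripper is mounted at the origin on the work surface. World frame = base frame: x ahead of the robot, y to its left, z up, the work surface at z = 0. Lengths are in m, angles in rad, forces in N, time in s.
With the tool pointing down it reaches from about 0.325 to 0.775 m from the base axis. Payload 5.5 kg.
Tool frame: the origin (TCP) lies on the centre line of the jaws, within the pads' length; the fingertips stand 25 mm ahead of it and the grasp point (between the pads) lies 6 mm ahead of it; z points along the fingers, y is the line along which they close (so a half turn about z gives the same grasp; the last joint's range is limited). The gripper opens to 85 mm and grips with 20 to 120 N. Pads are 22 mm wide; open, the fingers measure 114 mm over their backs; the gripper's body (76 mm by 85 mm) begins 54 mm behind the grasp point. The pads swing forward as they close: fully open they stand 13 mm farther back than shut.
Start: joints at [-1.314, 0.091, 1.231, -0, 1.82, -0.057], TCP at [0.185, -0.571, 0.256] pointing down, gripper open.
Joint ranges: [-2.87, 2.87], [-0.86, 2.18], [0.17, 2.46], [-1.51, 4.65], [0.06, 2.69], [-2.65, 2.65]. Speed limits (rad/s): [2.57, 2.57, 3.01, 3.14, 3.14, 3.14].

INTERFACE

Orientations are given as a rotation vector (axis times angle).
In Python, from workcell import sensors, imaging, sign_off gives the robot as it stands.
- The arm moves only by the tool play_rows, never from a script. Its argument "plan" is a list of rows, each a list of 5 numbers: the shift along the tool's x, y, z in units of 30 mm (1.0 is 30 mm), then the turn about the tool's z in units of 5 degrees (1.0 is 5 degrees), then the closure, from -1 (fully open) to 1 (shut), so that 0 is half open. A call has exactly 5 rows; each row shifts and turns the commanded pose from where the row before left it, along the tool's axes as they then stand; what a row does not reach is not made up. A row lasts 1/12 s, in which the tool goes at most 41.7 mm and 7.16 degrees, less where a joint would pass 70% of its speed; a pose out of reach is approached as far as the arm can. A call is refused whole if a number of a shift passes 1 or a number of a turn 1, either way. A call with a gripper value outside its range is refused whole. The fingers move at their own pace and stop on an object; the grip force is fixed at half the most. Time passes only in rows, so rows that do not move let the fingers close, or fill a call up. It gives the time, the measured TCP pose, the force, the opening and the grip force at its end, in the units of the state.
- sensors.get_obs(): the state, without advancing time (a new reading comes with each control period).
- imaging.camera(name): name is "scene" or "side" or "wrist"; returns the picture (384x512x3 uint8, blue, green, red); there is no depth.
- imaging.camera_model(name): a dict with "fovy" (degrees; the focal length in pixels is half the picture's height over the tangent of half this angle, whatever the lens; pixels are square), "cx", "cy" (the principal point, pixels), "xyz" and "attitude" of the camera in the world; the wrist camera has in their place "T_tool_cam" (4x4, takes a point from camera to tool coordinates, whose origin is the TCP and whose axes are the flange's). Camera axes: x right, y up, looking along -z (the intrinsics and any distortion apply to the point x, -y, -z); pixel columns grow to the right and rows downward; lengths in m; the calibration is good to about 2 mm. A picture is of the moment at which its call begins: read the wrist's pose just before it. camera_model takes no time and is no camera call.
- sign_off(): hands the job in; it is judged then, once.
The state is a dict: "time": time; "joint_pos": joint angles; "qvel": joint speeds; "joint_torque": joint torques, N m; "ee_pos": TCP position; "tool_rot": TCP orientation; "contact_force": force on the tool from outside, world axes, zero at the start; "torque": the same for the moment, N m; "width": finger opening in m; "finger_force": force on a finger pad.
Only numpy, scipy, OpenCV 4.12 (cv2) and the standard library are available. Lean on these libraries where they do the work, as an engineer would, in place of code of your own. Each camera call takes 0.05 s, during which the arm holds its last target. There are 200 camera calls.

TASK

Set up the square tube for cutting to length. With the fingertips, push the sprung stop slide along its channel past the stop pin and let go, so that it springs back and stays latched against the pin at its middle position. Then push the tube along the channel, without lifting it, until its end sits right up against the stop; leave the other things on the bench where they are.

Things in the scene. Friction and masses are not known exactly. Their poses are not given: they have to be found in the camera images.
- jig: Fixed cutting jig, steel base plate 195 x 410 x 10 mm, bolted down. Origin: on the bench surface midway between the two grey channel rails, at the thin cutting slot in them. y runs along the channel to the stop end, x across it away from the robot. Channel floor 10 mm above the bench; rails 43 mm apart inside, each 11.5 mm thick, y -200 to +185 mm, tops 24 mm above the bench.
- end_block (a point): Top centre of the fixed grey block that closes the stop end of the channel behind the slide: 66 mm across, 20 mm along the channel, top 50 mm above the bench.
- pin_housing (a point): Top centre of the fixed grey stop-pin housing beside the channel (on its x side): 36 mm across, 50 mm along the channel, top 54 mm above the bench.
- stop_slide (a joint): Travel of the sprung slide, m: 0 at rest at the stop end, grows as it is pushed along the jig's -y towards the tube; end stop 0.075. A spring returns it (4 N at 0, 6.6 N at 0.075, at up to 0.2 m/s; passing the pin takes about 4 N more). Pushed beyond 0.044, the pin has popped out behind its lug and on release holds it at 0.040; released sooner it goes back to 0.
- push_plate (a point): Centre of the rear (+y) face of the slide's upright push plate, the face to push. The slide is an aluminium block 40 x 50 x 40 mm in the channel, top 50 mm above the bench; the plate stands on its rear end from 50 to 95 mm above the bench, 36 mm wide, 12 mm thick. This point is 72.5 mm above the bench and moves with the slide. Axes as the jig.
- stop_face (a point): Centre of the slide's front (-y) face, 40 mm square, which the tube is to rest against; 30 mm above the bench, 50 mm ahead (-y) of push_plate. It moves with the slide. Same axes as the jig.
- stop_pin (a joint): How far the sprung stop pin is pressed back, m: 0 fully out, up to 0.018. A steel bolt across the channel's side, bevelled on its +y side, where the slide's steel side lug pushes it back in passing, and flat on its -y side, which catches the lug on its return. A black pull knob is on its outer end. It works by itself: no touch needed.
- pin_nose (a point): Tip of the stop pin's nose, at the top edge of the flat side, 43 mm above the bench. Same axes as the jig.
- tube_center (a point): Centre of the loose square steel tube, 40 x 40 x 140 mm, about 0.35 kg, with flush black end caps (ends solid to the touch). It lies in the channel with about 1.5 mm play each side, its long axis (y) along the channel; its top is 50 mm above the bench, 26 mm above the rails.
- tube_front (a point): Centre of the tube's end face nearest the stop (70 mm from tube_center along its +y), 30 mm above the bench.
- tube_back (a point): Centre of the tube's other end face (70 mm from tube_center along its -y), the face to push; 30 mm above the bench.
- offcut: Bystander: upright offcut of square tube, 30 x 30 x 45 mm, standing on the jig's base plate on the robot's side of the channel. Origin under its centre.
- marker: Bystander: marker pen, 155 mm long, 17 mm thick, lying beyond the jig. Origin under its middle.
- wire_brush: Bystander: flat brush with a wooden handle, lying on the robot's side of the jig. Origin at its underside.
- paste_jar: Bystander: grey jar, 64 mm wide, 85 mm high, standing beyond the jig. Origin under its centre.
- discs: Bystander: stack of cutting discs, 115 mm across, 12 mm high, right of the jig. Origin under its centre.
- flat_bar: Bystander: flat steel bar 30 x 160 x 8 mm, left of the jig. Origin under its centre.
- angle_square: Bystander: grey welding square, about 110 mm, 14 mm thick, left of the jig. Origin under its centre.
There are look-alikes about, which are no part of the job. There is more than one size of the part that bears tube_center; the job needs the middle-sized.

How it is judged:
On the way, in this order (a step that is already met when the one before it is completed fails the run):
1. the stop slide is pushed past the stop pin (travel over 43 mm) (value of joint stop_slide above 0.043 m), for 0.05 s.
2. let go, the slide is held by the sprung-out pin at 37 to 43 mm, the tube still at least 10 mm short of it (value of joint stop_slide between 0.037 and 0.043 m and value of joint stop_pin below 0.004 m and y of tube_front in the frame of stop_face below -0.01 m and velocity of joint stop_slide between -0.01 and 0.01 m/s), for 0.2 s.
At the end, for the whole second after the job is handed in: The stop slide rests latched on the stop pin (travel 37 to 43 mm, pin out), and the tube lies at rest in the channel with its front end within 3 mm of the stop face (within 6 mm in all directions) (value of joint stop_slide between 0.037 and 0.043 m and value of joint stop_pin below 0.004 m and y of tube_front in the frame of stop_face between -0.003 and 0.003 m and distance between tube_front and stop_face below 0.006 m and height (world z) of tube_center below 0.034 m and linear speed of tube below 0.01 m/s); the robot touches nothing.
It fails at once if the tube is lifted (its centre more than 15 mm above where it lies) or tipped (height (world z) of tube_center above 0.045 m or angle between tube_center's own z axis and vertical above 0.25 rad).
It fails at once if another thing on the bench is moved by more than 30 mm (distance of any of offcut, marker, wire_brush, paste_jar, discs, flat_bar, angle_square from where it was at the start of the episode above 0.03 m).
It also fails if it takes over 45 s, if anything falls off the work surface, if the arm or the gripper's body presses on something with over 40 N, if the wrist force passes 120 N, or if a joint passes its speed limit or range.

## Working session

There is one attempt and no reset: what is moved stays moved. The work goes in short steps, Python scripts to look and compute and a tool call to move; the robot and the scene stay as the last step left them, time stands still between calls to the robot, and variables do not carry over. Pictures are saved under pics/ and viewed, at most 10 in all, crops included, and the job is handed in when it is done.

Besides the shell and the picture viewer there is one more tool, called after "Emit:" in YAML: its name, and indented under it one key for each argument. play_rows: Moves the arm, as the interface text tells. Its arguments: {"type":"object","properties":{"plan":{"type":"array","items":{"type":"array","items":{"type":"number"}}}},"required":["plan"]}

```bash
mkdir -p pics; python3 - <<'E'
from workcell import sensors, imaging
import cv2
o=sensors.get_obs();print({k:(v if not hasattr(v,'round') else v) for k,v in o.items()})
for n in ("scene","side"):
    cv2.imwrite(f"pics/{n}0.png",imaging.camera(n));print(n,imaging.camera_model(n))
print(imaging.camera_model("wrist"))
E
```

```text
{'time': 0.0, 'joint_pos': array([-1.31367771e+00,  9.18915124e-02,  1.23190445e+00,  4.61051707e-05,
        1.81980612e+00, -5.66971533e-02]), 'qvel': array([-1.44965257e-03, -7.01661235e-04, -1.37064745e-03,  5.70289619e-05,
       -8.75725758e-04,  3.56084139e-04]), 'joint_torque': array([-1.34896265e-03, -4.58734989e+01, -4.18020666e+01, -1.66079799e-04,
        1.17685535e-02, -1.27112247e-05]), 'ee_pos': array([ 0.18516715, -0.57046351,  0.25512079]), 'tool_rot': array([-3.10101681e+00, -4.90624857e-01,  2.45765456e-04]), 'contact_force': array([ 0.68920544, -0.32107661,  1.02544044]), 'torque': array([-0.01593219, -0.02265506, -0.02604008]), 'finger_force': 0.0, 'width': 0.08533694408223566}
scene {'fovy': 46.25044011445551, 'cx': 261.2350319834544, 'cy': 190.04998441549998, 'xyz': array([ 1.44747789, -0.56763786,  0.80777208]), 'attitude': array([0.90417531, 0.5052388 , 0.95687071])}
side {'fovy': 48.16998375330095, 'cx': 253.64511334819275, 'cy': 193.34732403482394, 'xyz': array([-0.24366728,  0.75300109,  0.66814497]), 'attitude': array([ 0.49215641, -1.20786778, -2.09832062])}
{'fovy': 62.95745496826583, 'cx': 263.36634259210837, 'cy': 189.6515502893476, 'T_tool_cam': array([[-4.84501384e-04,  9.63697858e-01,  2.66994762e-01,
         6.71758269e-02],
       [ 9.99999853e-01,  4.02224078e-04,  3.62849181e-04,
         1.59808530e-05],
       [ 2.42285257e-04,  2.66994898e-01, -9.63697912e-01,
        -1.17414062e-01],
       [ 0.00000000e+00,  0.00000000e+00,  0.00000000e+00,
         1.00000000e+00]])}
```

View pics/scene0.png

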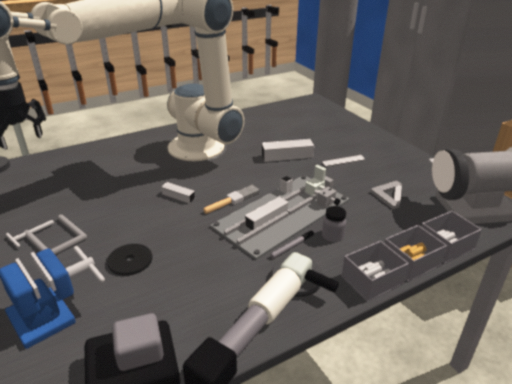

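View pics/side0.png

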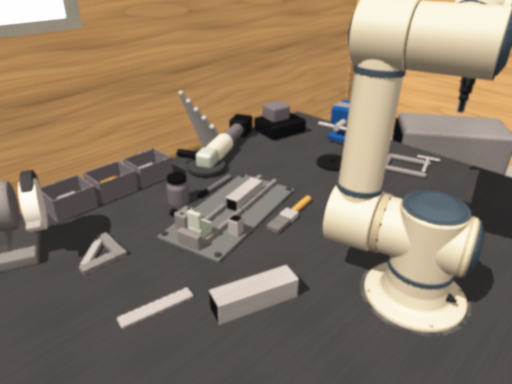

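The jig is visible in both views: scene at about (280,212), side at about (230,215), with the tube in the channel. I'll enlarge both.

```bash
python3 - <<'E'
import cv2,numpy as np
a=cv2.imread("pics/scene0.png")[160:260,200:360];b=cv2.imread("pics/side0.png")[170:266,155:305]
cv2.imwrite("pics/sc.png",cv2.resize(a,None,fx=5,fy=5,interpolation=cv2.INTER_CUBIC))
cv2.imwrite("pics/sd.png",cv2.resize(b,None,fx=5,fy=5,interpolation=cv2.INTER_CUBIC))
E
```

```text
(no output)
```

View pics/sc.png

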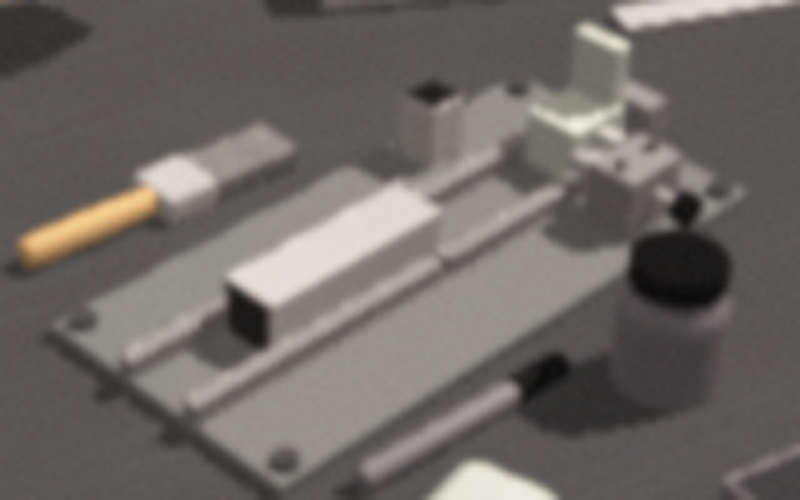

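View pics/sd.png

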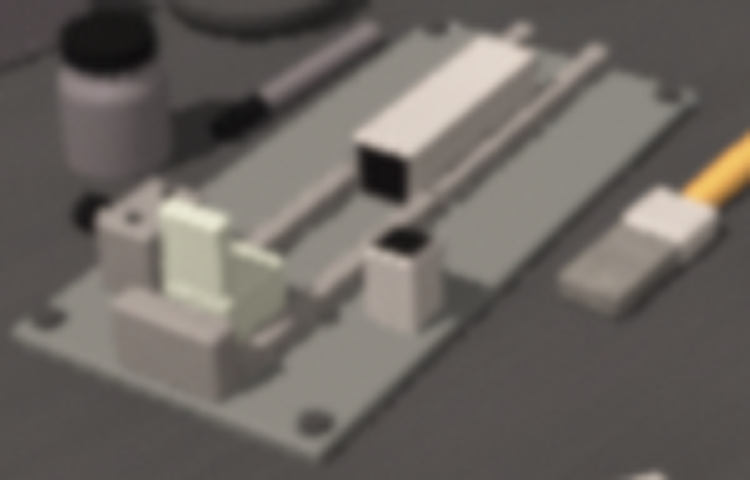

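Both crops show the tube mid-channel, the light push plate at the +y end, and the offcut on the robot's side. I'll fit the jig pose to hand-picked corners in both views.

```bash
cat > h.py <<'E'
import numpy as np
from scipy.spatial.transform import Rotation as R
from scipy.optimize import least_squares
def proj(m,P,H=384):
    f=H/2/np.tan(np.radians(m['fovy'])/2)
    q=R.from_rotvec(m['attitude']).inv().apply(np.atleast_2d(P)-m['xyz'])
    return np.c_[m['cx']+f*q[:,0]/-q[:,2], m['cy']+f*-q[:,1]/-q[:,2]]
def w(p,P):  # jig->world
    c,s=np.cos(p[2]),np.sin(p[2]);P=np.atleast_2d(P)
    return np.c_[p[0]+c*P[:,0]-s*P[:,1],p[1]+s*P[:,0]+c*P[:,1],P[:,2]]
E
python3 - <<'E'
from h import *
from workcell import imaging
M={n:imaging.camera_model(n) for n in("scene","side")}
# p: x,y,yaw, tubeY, slideY(rear face), plate centre y, end block rear y
hr=.033; hp=.0975
def obs(p):
    t,s,k,e=p[3:7]; x,y=(-.02,.02)
    A=[("scene",(125,352),(-.027,-.2,.024)),("scene",(190,402),(.027,-.2,.024)),
    ("scene",(228,278),(x,t-.07,.05)),("scene",(273,305),(y,t-.07,.05)),("scene",(397,186),(x,t+.07,.05)),("scene",(440,212),(y,t+.07,.05)),
    ("scene",(52,325),(-hp,k-.205,.01)),("scene",(745,190),(hp,k+.205,.01)),
    ("scene",(577,25),(-.018,s-.012,.095)),("scene",(625,55),(.018,s-.012,.095)),
    ("side",(357,140),(y,t+.07,.05)),("side",(413,165),(x,t+.07,.05)),("side",(480,37),(y,t-.07,.05)),("side",(535,58),(x,t-.07,.05)),
    ("side",(318,452),(-hp,k+.205,.01)),("side",(12,328),(hp,k+.205,.01)),("side",(697,95),(-hp,k-.205,.01)),
    ("side",(605,43),(-.027,-.2,.024)),("side",(525,25),(.027,-.2,.024)),
    ("side",(162,207),(.018,s,.095)),("side",(214,231),(-.018,s,.095)),
    ("side",(113,297),(.033,e,.05)),("side",(222,342),(-.033,e,.05))]
    return A
off={"scene":(200,160),"side":(155,170)}
def res(p):
    return np.concatenate([proj(M[n],w(p,P))[0]-(np.array(u)/5+np.array(off[n])-.4) for n,u,P in obs(p)])
best=least_squares(res,[.5,0.05,0.,0,.15,0,.2],loss='soft_l1')
print(best.x.round(4),best.cost);print(res(best.x).reshape(-1,2).round(1).tolist())
p=best.x
for n,P in dict(origin=(0,0,0),tubeback=(0,p[3]-.07,.03),tubefront=(0,p[3]+.07,.03),push=(0,p[4],.0725)).items(): print(n,w(p,P).round(4))
E
```

```text
[ 0.5271  0.0526  0.2373 -0.0608  0.1801  0.0051  0.2018] 8.580463295225588
[[0.1, 1.2], [-0.1, 0.2], [-0.5, -0.5], [0.1, 0.3], [0.0, -0.8], [1.1, -0.5], [-0.8, -0.7], [0.6, -0.1], [-0.2, 0.8], [-1.0, -0.9], [-1.0, -0.8], [-0.3, -2.0], [0.1, -0.1], [0.5, -1.1], [0.6, 0.6], [0.2, 0.7], [0.6, -0.1], [-0.8, 0.8], [0.5, 0.2], [-1.0, 0.5], [0.3, -0.1], [0.0, 0.0], [-0.7, -0.9]]
origin [[0.5271 0.0526 0.    ]]
tubeback [[ 0.5579 -0.0746  0.03  ]]
tubefront [[0.5249 0.0615 0.03  ]]
push [[0.4848 0.2276 0.0725]]
```

Emit:
play_rows:
  plan:
    - [0,0,0,0.88,1]
    - [0.95,-0.95,0,0,1]
    - [0.95,-0.95,0,0,1]
    - [0.95,-0.95,0,0,1]
    - [0.95,-0.95,0,0,1]

```text
time: 0.52
ee_pos: [0.2696, -0.4316, 0.2554]
tool_rot: [-3.118, -0.37, 0.001]
contact_force: [1.2, -0.4, 0.9]
width: 0.0256
finger_force: 0.0
```

Emit:
play_rows:
  plan:
    - [0.95,-0.95,0,0,1]
    - [0.95,-0.95,0,0,1]
    - [0.95,-0.95,0,0,1]
    - [0.95,-0.95,0,0,1]
    - [0.95,-0.95,0,0,1]

```text
time: 0.93
ee_pos: [0.3747, -0.2593, 0.2559]
tool_rot: [-3.119, -0.371, 0.0]
contact_force: [1.4, -0.4, -0.4]
width: 0.0001
finger_force: 0.0
```

Emit:
play_rows:
  plan:
    - [0.95,-0.95,0,0,1]
    - [0.95,-0.95,0,0,1]
    - [0.95,-0.95,0,0,1]
    - [0.95,-0.95,0,0,1]
    - [0.95,-0.95,0,0,1]

```text
time: 1.35
ee_pos: [0.4799, -0.0872, 0.256]
tool_rot: [3.12, 0.372, -0.0]
contact_force: [0.1, -1.2, -0.0]
width: 0.0001
finger_force: 0.0
```

Emit:
play_rows:
  plan:
    - [0.5,-1,0,0,1]
    - [0.5,-1,0,0,1]
    - [0,-1,0,0,1]
    - [0,-1,0,0,1]
    - [0,-1,0,0,1]

```text
time: 1.77
ee_pos: [0.4728, 0.0652, 0.2556]
tool_rot: [-3.119, -0.372, 0.002]
contact_force: [1.0, -0.1, 0.0]
width: 0.0002
finger_force: 0.0
```

Emit:
play_rows:
  plan:
    - [0,-1,0,0,1]
    - [0,-1,0,0,1]
    - [0,-1,0,0,1]
    - [0,0,0,0,1]
    - [0,0,0,0,1]

```text
time: 2.18
ee_pos: [0.4517, 0.1523, 0.2559]
tool_rot: [3.119, 0.376, -0.001]
contact_force: [-0.5, -0.2, 0.0]
width: -0.0002
finger_force: 0.0
```

```bash
python3 - <<'E'
from h import *
from workcell import sensors,imaging
import cv2
o=sensors.get_obs();im=imaging.camera("wrist");m=imaging.camera_model("wrist")
Rt=R.from_rotvec(o['tool_rot']).as_matrix();T=m['T_tool_cam']
m['xyz']=o['ee_pos']+Rt@T[:3,3];m['attitude']=R.from_matrix(Rt@T[:3,:3]).as_rotvec()
np.savez("wm.npz",**m)
p=[.5271,.0526,.2373]
im2=cv2.resize(im,None,fx=1.5,fy=1.5)
for P in [(-.018,.180,.095),(.018,.180,.095),(-.02,.0092,.05),(.02,.0092,.05),(.02,-.1308,.05),(-.02,-.1308,.05),(.033,.2018,.05),(-.033,.2018,.05)]:
    u=proj(m,w(p,P))[0];print(P,u.round(1));cv2.circle(im2,tuple((u*1.5).astype(int)),3,(0,0,255),1)
cv2.imwrite("pics/w1.png",im2);print(o['ee_pos'],np.degrees(np.arctan2(Rt[1,0],Rt[0,0])))
E
```

```text
(-0.018, 0.18, 0.095) [189.6 143.8]
(0.018, 0.18, 0.095) [187.  101.5]
(-0.02, 0.0092, 0.05) [366.3 140.6]
(0.02, 0.0092, 0.05) [369.9 100. ]
(0.02, -0.1308, 0.05) [511.1 100.4]
(-0.02, -0.1308, 0.05) [502.8 140.9]
(0.033, 0.2018, 0.05) [174.6  85.7]
(-0.033, 0.2018, 0.05) [179.3 152.8]
[0.45165861 0.15226701 0.25585407] 13.762487175611556
```

View pics/w1.png

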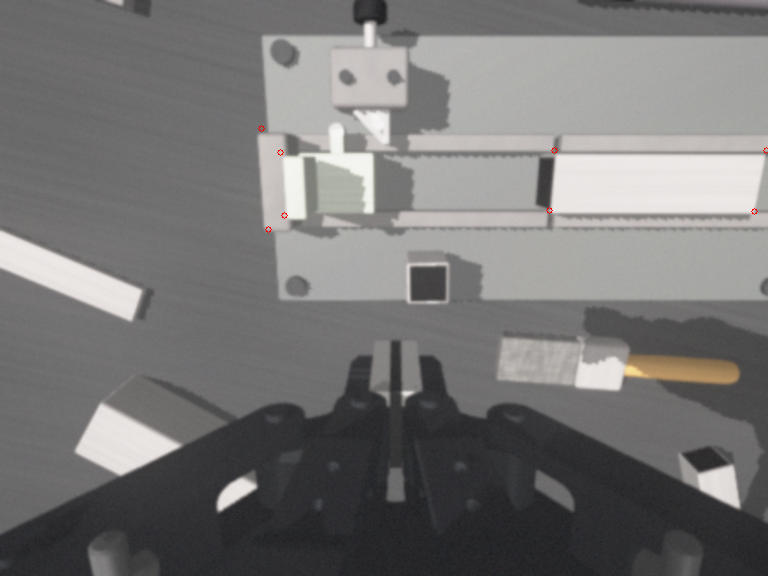

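Overlay agrees to about 2 mm: plate rear edge at x≈285 against a predicted 281–284, tube edges at rows 153/214 against 150/211. The true x is therefore about 2 mm less. I'll descend behind the plate.

Emit:
play_rows:
  plan:
    - [0.5,-0.85,0,0,1]
    - [0.5,-0.8,0,0,1]
    - [0.6,-0.8,0,0,1]
    - [0,-0.8,0.6,0,1]
    - [0,0,1,0,1]

```text
time: 2.65
ee_pos: [0.4774, 0.2598, 0.2108]
tool_rot: [-3.116, -0.373, -0.009]
contact_force: [0.3, 0.6, -0.3]
width: -0.0003
finger_force: 0.0
```

Emit:
play_rows:
  plan:
    - [0,0,1,0,1]
    - [0,0,1,0,1]
    - [0,0,1,0,1]
    - [0,0,0.95,0,1]
    - [0,0,0,0,1]

```text
time: 3.07
ee_pos: [0.4733, 0.2542, 0.0824]
tool_rot: [3.116, 0.368, -0.018]
contact_force: [-0.7, -0.6, -0.0]
width: 0.0003
finger_force: 0.0
```

```bash
cat > s.py <<'E'
from h import *
from workcell import sensors
o=sensors.get_obs();p=[.5271,.0526,.2373];d=o['ee_pos'][:2]-p[:2];c,s=np.cos(p[2]),np.sin(p[2])
f=o['contact_force'];print("jig",(c*d[0]+s*d[1]).round(4),(-s*d[0]+c*d[1]).round(4),"z",o['ee_pos'][2].round(4),"F jig",round(c*f[0]+s*f[1],1),round(-s*f[0]+c*f[1],1),round(f[2],1),o['time'],o['joint_pos'].round(2))
E
python3 s.py
```

```text
jig -0.0049 0.2086 z 0.0824 F jig -0.8 -0.4 -0.0 3.0667 [ 0.43 -0.03  1.66 -0.    1.52  1.77]
```

Emit:
play_rows:
  plan:
    - [0.1,0,-0.15,0,1]
    - [0,0.2,0,0,1]
    - [0,0.2,0,0,1]
    - [0,0.2,0,0,1]
    - [0,0,0,0,1]

```text
time: 3.48
ee_pos: [0.4846, 0.2402, 0.0969]
tool_rot: [-3.118, -0.37, -0.007]
contact_force: [0.3, 3.5, 2.7]
width: 0.0
finger_force: 1.7
```

```bash
python3 s.py
```

```text
jig 0.0028 0.1923 z 0.0969 F jig 1.1 3.4 2.7 3.4833 [ 0.4  -0.04  1.65  0.    1.53  1.73]
```

Emit:
play_rows:
  plan:
    - [-0.1,0.3,0.15,0,1]
    - [0,0.4,0,0,1]
    - [0,0.4,0,0,1]
    - [0,0.4,0,0,1]
    - [0,0.4,0,0,1]

```text
time: 3.9
ee_pos: [0.4932, 0.1905, 0.092]
tool_rot: [-3.107, -0.379, -0.006]
contact_force: [-0.6, 11.2, 2.6]
width: -0.0002
finger_force: 6.1
```

Emit:
play_rows:
  plan:
    - [0,0.05,0,0,1]
    - [0,0,0,0,1]
    - [0,0,0,0,1]
    - [0,0,0,0,1]
    - [0,0,0,0,1]

```text
time: 4.32
ee_pos: [0.4948, 0.1843, 0.0919]
tool_rot: [-3.116, -0.372, -0.007]
contact_force: [1.3, 6.1, 3.7]
width: -0.0004
finger_force: 2.9
```

```bash
python3 s.py
```

```text
jig -0.0004 0.1356 z 0.0919 F jig 2.6 5.6 3.7 4.3167 [ 0.29 -0.08  1.69  0.    1.52  1.62]
```

Emit:
play_rows:
  plan:
    - [0,-0.5,0,0,1]
    - [0,-0.5,0,0,1]
    - [0,-0.4,0,0,1]
    - [0,0,0,0,1]
    - [0,0,-0.5,0,1]

```text
time: 4.73
ee_pos: [0.4824, 0.2233, 0.1018]
tool_rot: [3.117, 0.373, -0.008]
contact_force: [-0.2, 0.0, -0.2]
width: -0.0003
finger_force: 0.0
```

Emit:
play_rows:
  plan:
    - [0,0,-1,0,1]
    - [0,0,-1,0,1]
    - [0,0,-1,0,1]
    - [0,0,-1,0,1]
    - [0,0,0,0,1]

```text
time: 5.15
ee_pos: [0.486, 0.2237, 0.2327]
tool_rot: [-3.117, -0.371, -0.017]
contact_force: [0.7, 0.5, 1.3]
width: 0.0001
finger_force: 0.0
```

Emit:
play_rows:
  plan:
    - [0,1,0,0,1]
    - [0,1,0,0,1]
    - [-0.5,1,0,0,1]
    - [-0.5,1,0,0,1]
    - [-0.5,1,0,0,1]

```text
time: 5.57
ee_pos: [0.4751, 0.0654, 0.2245]
tool_rot: [3.119, 0.372, -0.0]
contact_force: [1.3, 0.6, 0.2]
width: -0.0
finger_force: 0.0
```

Emit:
play_rows:
  plan:
    - [0,0.5,0,0,1]
    - [0,0,0,0,1]
    - [0,0,0,0,1]
    - [0,0,0,0,1]
    - [0,0,0,0,1]

```text
time: 5.98
ee_pos: [0.479, 0.0535, 0.2247]
tool_rot: [-3.119, -0.373, 0.0]
contact_force: [-0.3, -0.0, -0.4]
width: 0.0002
finger_force: 0.0
```

```bash
python3 s.py; python3 - <<'E'
from h import *
from workcell import sensors,imaging
import cv2
o=sensors.get_obs();im=imaging.camera("wrist");m=imaging.camera_model("wrist")
Rt=R.from_rotvec(o['tool_rot']).as_matrix();T=m['T_tool_cam']
m['xyz']=o['ee_pos']+Rt@T[:3,3];m['attitude']=R.from_matrix(Rt@T[:3,:3]).as_rotvec()
p=[.5271,.0526,.2373]
im2=cv2.resize(im,None,fx=1.5,fy=1.5)
for P in [(-.018,.140,.095),(.018,.140,.095),(-.02,.0092,.05),(.02,.0092,.05),(.02,-.1308,.05),(-.02,-.1308,.05),(-.02,.09,.05),(.02,.09,.05)]:
    u=proj(m,w(p,P))[0];cv2.circle(im2,tuple((u*1.5).astype(int)),3,(0,0,255),1)
cv2.imwrite("pics/w2.png",im2)
E
```

```text
jig -0.0465 0.0122 z 0.2247 F jig -0.3 0.0 -0.4 5.9833 [ 0.04 -0.23  1.59  0.    1.78  1.37]
```

View pics/w2.png

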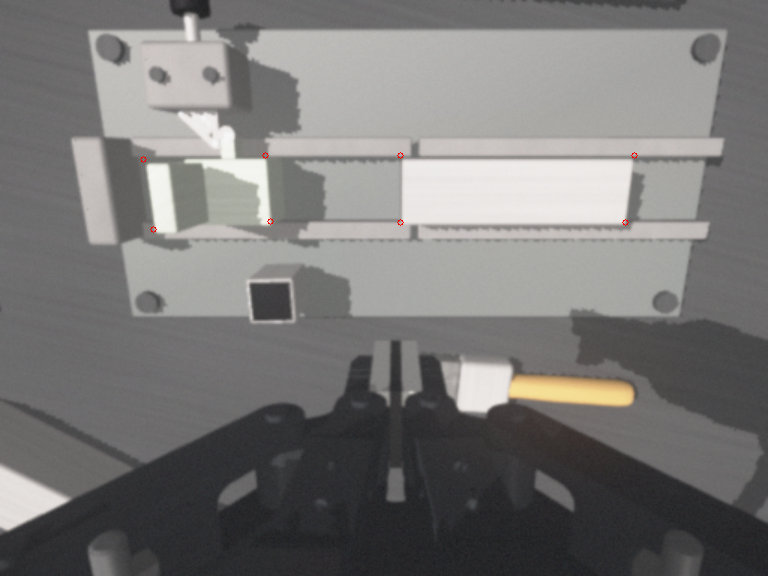

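The slide is latched, with its lug at (228,135) against the pin's flat. Slide front is at x=269 and tube front at x=401, a gap of about 80 mm. I'll go behind the tube next.

Emit:
play_rows:
  plan:
    - [0.5,0.9,0,0,1]
    - [0.5,1,0,0,1]
    - [0.5,1,0,0,1]
    - [0,1,0,0,1]
    - [0,1,0,0,1]

```text
time: 6.45
ee_pos: [0.5582, -0.0797, 0.2241]
tool_rot: [-3.119, -0.375, 0.002]
contact_force: [0.6, -0.3, -0.1]
width: 0.0001
finger_force: 0.0
```

Emit:
play_rows:
  plan:
    - [0,1,0,0,1]
    - [0,0,1,0,1]
    - [0,0,1,0,1]
    - [0,0,1,0,1]
    - [0,0,0,0,1]

```text
time: 6.87
ee_pos: [0.5615, -0.1073, 0.1268]
tool_rot: [-3.115, -0.373, 0.018]
contact_force: [-1.6, 1.4, -1.5]
width: 0.0002
finger_force: 0.0
```

```bash
python3 s.py
```

```text
jig -0.0042 -0.1635 z 0.1268 F jig -1.2 1.8 -1.5 6.8667 [-0.25  0.04  1.51  0.    1.6   1.08]
```

Emit:
play_rows:
  plan:
    - [0,0,0.7,0,1]
    - [0,0,0.7,0,1]
    - [0,0,0.6,0,1]
    - [0,0,0.45,0,1]
    - [0,0,0,0,1]

```text
time: 7.28
ee_pos: [0.5633, -0.1078, 0.0589]
tool_rot: [-3.118, -0.373, 0.006]
contact_force: [-0.7, 0.1, -0.0]
width: -0.0003
finger_force: 0.0
```

Emit:
play_rows:
  plan:
    - [0,0,0,0,1]
    - [0,-0.2,0,0,1]
    - [0,-0.2,0,0,1]
    - [0,-0.1,0,0,1]
    - [0,0,0,0,1]

```text
time: 7.7
ee_pos: [0.5612, -0.0933, 0.0624]
tool_rot: [3.119, 0.373, 0.003]
contact_force: [0.9, -0.1, 1.0]
width: -0.0
finger_force: 0.0
```

```bash
python3 s.py
```

```text
jig -0.0012 -0.1498 z 0.0624 F jig 0.8 -0.3 1.0 7.7 [-0.22  0.06  1.61  0.    1.47  1.11]
```

Emit:
play_rows:
  plan:
    - [0,-0.2,0.1,0,1]
    - [0,-0.2,0,0,1]
    - [0,-0.25,0,0,1]
    - [0,-0.25,0,0,1]
    - [0,-0.25,0,0,1]

```text
time: 8.12
ee_pos: [0.5527, -0.0602, 0.0586]
tool_rot: [3.119, 0.371, 0.001]
contact_force: [1.3, -3.4, 1.9]
width: 0.0001
finger_force: 1.7
```

Emit:
play_rows:
  plan:
    - [0,-0.25,0,0,1]
    - [0,-0.25,0,0,1]
    - [0,-0.25,0,0,1]
    - [0,-0.2,0,0,1]
    - [0,-0.1,0,0,1]

```text
time: 8.53
ee_pos: [0.5452, -0.0291, 0.0584]
tool_rot: [-3.119, -0.372, -0.0]
contact_force: [0.8, -3.4, 3.2]
width: 0.0001
finger_force: 2.2
```

```bash
python3 s.py
```

```text
jig -0.0016 -0.0837 z 0.0584 F jig -0.0 -3.5 3.2 8.5333 [-0.12 -0.    1.68  0.    1.46  1.22]
```

Emit:
play_rows:
  plan:
    - [0,-0.1,0,0,1]
    - [0,-0.1,0,0,1]
    - [0,-0.1,0,0,1]
    - [0,-0.1,0,0,1]
    - [0,-0.05,0,0,1]

```text
time: 8.95
ee_pos: [0.5421, -0.0167, 0.0582]
tool_rot: [-3.119, -0.371, 0.0]
contact_force: [1.5, -4.4, 3.0]
width: 0.0001
finger_force: 2.2
```

```bash
python3 s.py
```

```text
jig -0.0017 -0.0708 z 0.0582 F jig 0.4 -4.6 3.0 8.95 [-0.09 -0.01  1.69  0.    1.46  1.24]
```

Emit:
play_rows:
  plan:
    - [0,-0.05,0,0,1]
    - [0,-0.05,0,0,1]
    - [0,-0.05,0,0,1]
    - [0,-0.03,0,0,1]
    - [0,0,0,0,1]

```text
time: 9.37
ee_pos: [0.5408, -0.0114, 0.0582]
tool_rot: [-3.119, -0.372, 0.0]
contact_force: [0.0, -2.4, 2.0]
width: 0.0001
finger_force: 1.5
```

```bash
python3 s.py
```

```text
jig -0.0017 -0.0654 z 0.0582 F jig -0.5 -2.3 2.0 9.3667 [-0.08 -0.01  1.69  0.    1.46  1.25]
```

Emit:
play_rows:
  plan:
    - [0,-0.05,0,0,1]
    - [0,-0.05,0,0,1]
    - [0,-0.03,0,0,1]
    - [0,0,0,0,1]
    - [0,0,0,0,1]

```text
time: 9.78
ee_pos: [0.5403, -0.0094, 0.0582]
tool_rot: [3.117, 0.37, 0.001]
contact_force: [3.6, -9.2, 0.9]
width: 0.0001
finger_force: 4.9
```

```bash
python3 s.py
```

```text
jig -0.0017 -0.0634 z 0.0582 F jig 1.3 -9.8 0.9 9.7833 [-0.08 -0.02  1.69 -0.    1.46  1.26]
```

Emit:
play_rows:
  plan:
    - [0,-0.05,0,0,1]
    - [0,0,0,0,1]
    - [0,0,0,0,1]
    - [0,0,0,0,1]
    - [0,0,0,0,1]

```text
time: 10.2
ee_pos: [0.5404, -0.0092, 0.0583]
tool_rot: [3.114, 0.368, 0.002]
contact_force: [4.3, -14.2, 0.3]
width: 0.0003
finger_force: 7.0
```

Emit:
play_rows:
  plan:
    - [0,0.2,0,0,1]
    - [0,0.4,0,0,1]
    - [0,0.5,0,0,1]
    - [0,0,0,0,1]
    - [0,0,-0.5,0,1]

```text
time: 10.62
ee_pos: [0.5451, -0.0384, 0.0693]
tool_rot: [-3.117, -0.369, 0.011]
contact_force: [-0.4, 0.2, -1.3]
width: -0.0004
finger_force: 0.0
```

Emit:
play_rows:
  plan:
    - [0,0,-1,0,1]
    - [0,0,-1,0,1]
    - [-0.5,0,-1,0,1]
    - [-0.5,0,-1,0,1]
    - [-0.5,0,-0.5,0,1]

```text
time: 11.03
ee_pos: [0.5037, -0.0485, 0.212]
tool_rot: [-3.119, -0.373, -0.006]
contact_force: [0.4, -0.5, 0.3]
width: -0.0003
finger_force: 0.0
```

Emit:
play_rows:
  plan:
    - [0,-0.5,0,0,1]
    - [0,-0.5,0,0,1]
    - [0,0,0,0,1]
    - [0,0,0,0,1]
    - [0,0,0,0,1]

```text
time: 11.45
ee_pos: [0.4965, -0.0199, 0.2076]
tool_rot: [-3.119, -0.372, 0.002]
contact_force: [-0.4, 0.3, 0.7]
width: 0.0001
finger_force: 0.0
```

```bash
python3 s.py; python3 - <<'E'
from workcell import imaging
import cv2
cv2.imwrite("pics/w3.png",cv2.resize(imaging.camera("wrist"),None,fx=1.5,fy=1.5))
E
```

```text
jig -0.0468 -0.0632 z 0.2076 F jig -0.3 0.4 0.7 11.45 [-0.11 -0.19  1.59  0.    1.74  1.22]
```

View pics/w3.png

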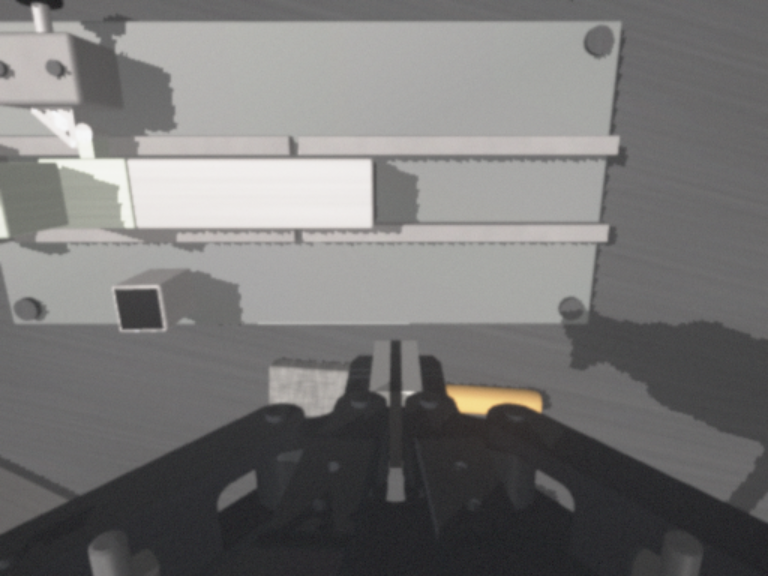

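The tube front at (130,193) sits flush against the slide with no visible gap, and the lug at (83,135) is still held by the pin. The gripper is clear of everything.

```bash
python3 -c "
from workcell import sign_off
print(sign_off())"
```

```text
the job is handed in; nothing more can be done
None
```

The job is handed in: the slide is latched on the stop pin, the tube sits against the stop with no visible gap in the last picture, and nothing else was touched; sign-off returned no verdict.

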